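Half-light check with a reference tile and a sprung shutter

TASK

Prepare the half-light check at the lamp box: stand the white reference tile upright on one of its short edges on the outlined spot in front of the lamp window, one broad face square to the window, and let go of it. Then slide the sprung shutter by its tab to half of its travel (the long middle mark on top of the box) and finish, the program ending, while still holding it there with the fingers, because it springs shut when let go. The tile must still be standing on its spot at the end, and the other things on the table stay where they are.

Things in the scene. Friction and masses are not known exactly. Their poses are not given: they have to be found in the camera images.
- lampbox: Fixed black lamp box, 180 (x) x 100 (y) x 110 mm (z), origin mid-underside. Its +y face has a round window (50 mm, centre at x = -35, z = 60 mm), covered at the start by the shut steel shutter plate. +y points out of the window. A base plate 8 mm thick, as wide as the box, runs out from y = 50 to 160 mm. White marks on top at x = -35 (shut), -5 (long: half), +25 mm (open) for the tab's middle.
- spot (a point): Middle of the outlined spot for the tile (outline 70 x 30 mm, long side parallel to the window face), on the upper side of the base plate, 8 mm above the table, 65 mm in front of the window face, straight in front of the window centre. Axes as the lamp box's.
- shutter (a joint): Travel of the sprung steel shutter in front of the window, in m: 0 shut (start), 0.06 fully open at its end stop; half is 0.03. It opens along the lamp box's +x. The spring pushes it shut with about 3 N when shut, 7.5 N at half and 12 N when open (150 N/m); let go, it slides shut.
- tab: The shutter's upright steel finger tab above the lamp box, a block 12 mm along the travel (lamp box x), 28 mm across it (y) and 40 mm high; origin at its centre, 134 mm above the table, so its underside is 4 mm above the box top. It moves with the shutter. Centre at x = -35 mm, y = 44 mm of the lamp box when shut. Axes as the lamp box's. Nothing else stands on the box top, so it can be pinched or pushed from above.
- tile: The loose white ceramic reference tile, a plain slab 60 (own x) x 110 (own y) x 22 mm (own z), 0.18 to 0.35 kg. Origin at the middle of one broad face (the underside as it starts). It starts lying flat on the table: own z up, own y the long direction. Both broad faces are alike, and either end may be up.
- meter: Bystander: blue and orange handheld multimeter lying flat, 90 x 180 x 43 mm, origin at the centre of its underside, long side along its own y.
- probe: Bystander: white and grey probe box lying flat, 75 x 140 x 28 mm with a 30 mm rubber sleeve on its -y end, origin at the centre of its underside.
- stand: Bystander: small black stand with a yellow sponge and a steel cup, 85 x 110 mm, 66 mm high, origin at the centre of its underside.
- tile_center (a point): The tile's middle, 11 mm above the table as it starts and 63 mm above it when standing on the spot; axes as the tile's.

How it is judged:
By the outcome, as a careful person would: the job done as asked, in the order asked, and still so for the second after the job is handed in, while the arm keeps its last pose, push and grip.
It also fails if it takes over 54 s, if anything falls off the work surface, if the arm or the gripper's body presses on something with over 40 N, if the wrist force passes 120 N, or if a joint passes its speed limit or range.

ROBOT

A 6-joint arm with a two-finger parallel gripper is mounted at the origin on the work surface. World frame = base frame: x ahead of the robot, y to its left, z up, the work surface at z = 0. Lengths are in m, angles in degrees, forces in N, time in s.
With the tool pointing down it reaches from about 0.35 to 0.875 m from the base axis. Payload 4.2 kg.
Tool frame: the origin (TCP) lies at the very end of the fingers, on their centre line; the grasp point (between the pads) lies 19 mm behind it; z points along the fingers, y is the line along which they close (so a half turn about z gives the same grasp; the last joint's range is limited). The gripper opens to 87 mm and grips with 3 to 60 N. Pads are 19 mm wide; open, the fingers measure 117 mm over their backs; the gripper's body (75 mm by 190 mm) begins 51 mm behind the grasp point.
Start: joints at [-60.241, 22.042, 0.453, 0, -68.411, -14.817], TCP at [0.161, -0.604, 0.223] pointing down, gripper open.
Joint ranges: [-179.83, 179.83], [-69.29, 118.12], [-61.27, 80.66], [-181.25, 117.63], [-171.15, -9.14], [-177.46, 177.46]. Speed limits (degrees/s): [159.86, 159.86, 180, 180, 180, 180].

INTERFACE

Orientations are given as a 3x3 rotation matrix whose columns are the frame's x, y, z axes.
In Python, from station import sense, cams, r gives the robot as it stands. The module is installed in compiled form; this text tells all that it offers.
- The arm moves only by the tool step_arm, never from a script. Its argument "targets" is text: rows parted by semicolons, each of 4 numbers parted by spaces: the shift along the tool's x, y, z in cm, then the turn about the tool's z in degrees. In form: x y z turn; .... A call has 1 to 12 rows; each row shifts and turns the commanded pose from where the row before left it, along the tool's axes as they then stand; what a row does not reach is not made up. A row lasts 1/12 s, in which the tool goes at most 41.7 mm and 7.16 degrees, less where a joint would pass 70% of its speed; a pose out of reach is approached as far as the arm can. A call with a gripper value outside its range is refused whole. "claw" is the finger opening in cm, from 0 to 8.7, set as the call begins (left out, the last holds). The fingers move at their own pace and stop on an object; the grip force is fixed at half the most. Time passes only in rows, so rows that do not move let the fingers close. It gives the time, the measured TCP pose, the force, the opening and the grip force at its end, in the units of the state.
- sense(): the state, without advancing time (a new reading comes with each control period).
- cams.capture(name): name is "scene" or "top" or "wrist"; returns a dict with "frame" (480x640x3 uint8, blue, green, red), "vertical_fov" (degrees; the focal length in pixels is half the picture's height over the tangent of half this angle, whatever the lens; pixels are square), "cx", "cy" (the principal point, pixels), "eye" and "rotation" of the camera in the world; the wrist camera has in their place "tool_from_camera" (4x4, takes a point from camera to tool coordinates, whose origin is the TCP and whose axes are the flange's). Camera axes: x right, y down, z forward; pixel columns grow to the right and rows downward; lengths in m; the calibration is good to about 2 mm. A picture is of the moment at which its call begins: read the wrist's pose just before it. There is no depth.
- r.finish_job(): hands the job in; it is judged then, once.
The state is a dict: "time_s": time; "joints": joint angles; "joint_velocities": joint speeds; "effort": joint torques, N m; "tcp_pos": TCP position; "ee_rot": TCP orientation; "wrist_force": force on the tool from outside, world axes, zero at the start; "moment": the same for the moment, N m; "gripper_width": opening from 0.0 (shut) to 1.0 (fully open); "gripper_force": force on a finger pad.
Only numpy, scipy, OpenCV 4.12 (cv2) and the standard library are available. Lean on these libraries where they do the work, as an engineer would, in place of code of your own. Each camera call takes 0.05 s, during which the arm holds its last target. There are 200 camera calls.

## Working session

There is one attempt and no reset: what is moved stays moved. The work goes in short steps, Python scripts to look and compute and a tool call to move; the robot and the scene stay as the last step left them, time stands still between calls to the robot, and variables do not carry over. Pictures are saved under pics/ and viewed, at most 10 in all, crops included, and the job is handed in when it is done.

Besides the shell and the picture viewer there is one more tool, called after "Request:" in YAML: its name, and indented under it one key for each argument. step_arm: Moves the arm, as the interface text tells. Its arguments: {"type":"object","properties":{"targets":{"type":"string"},"claw":{"type":"number"}},"required":["targets"]}

```bash
mkdir -p pics; python3 - <<'E'
from station import sense,cams,r
import cv2,pickle
s=sense();print(s)
d={}
for n in("scene","top"):
    c=cams.capture(n);d[n]=c;cv2.imwrite(f"pics/{n}0.png",c["frame"])
    print(n,{k:v for k,v in c.items() if k!="frame"})
pickle.dump(d,open("c0.pkl","wb"))
E
```

```text
{'time_s': 0.0, 'joints': array([-6.02409690e+01,  2.20908863e+01,  3.80487993e-01, -3.04530417e-02,
       -6.84115420e+01, -1.48177385e+01]), 'joint_velocities': array([-0.0533759 ,  0.01690696, -0.01512331, -0.036155  ,  0.00979406,
        0.06087554]), 'effort': array([ 4.40097419e-04, -3.90666890e+01,  1.87408304e+01,  4.22004372e+00,
        1.09812029e-02, -2.02791034e-04]), 'tcp_pos': array([ 0.16102556, -0.60327613,  0.22145934]), 'ee_rot': array([[-9.66241032e-01, -2.57639038e-01, -6.27300881e-04],
       [-2.57639793e-01,  9.66238768e-01,  2.09285148e-03],
       [ 6.69221905e-05,  2.18381664e-03, -9.99997613e-01]]), 'wrist_force': array([ 0.31857444, -0.34953949,  0.12930995]), 'moment': array([-0.03148034,  0.01732131, -0.03056741]), 'gripper_force': 0.0, 'gripper_width': 0.998160906516834}
scene {'vertical_fov': 42.798389784423776, 'cx': 326.05372981381976, 'cy': 239.4769213752347, 'eye': array([ 1.50775545, -0.1503392 ,  0.89973735]), 'rotation': array([[ 0.27833546,  0.63245604, -0.72286148],
       [ 0.96035173, -0.17076601,  0.22037134],
       [ 0.01593501, -0.75553843, -0.65491049]])}
top {'vertical_fov': 55.458070446978034, 'cx': 325.80074812464653, 'cy': 236.3394576372931, 'eye': array([0.4421385 , 0.1232387 , 1.06070984]), 'rotation': array([[ 0.00945778, -0.98729437,  0.15862023],
       [-0.9998216 , -0.01193042, -0.01464342],
       [ 0.01634977, -0.15845344, -0.98723107]])}
```

View pics/top0.png

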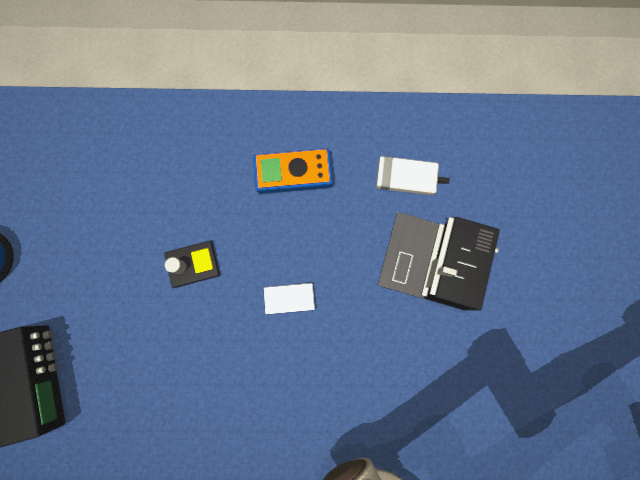

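View pics/scene0.png

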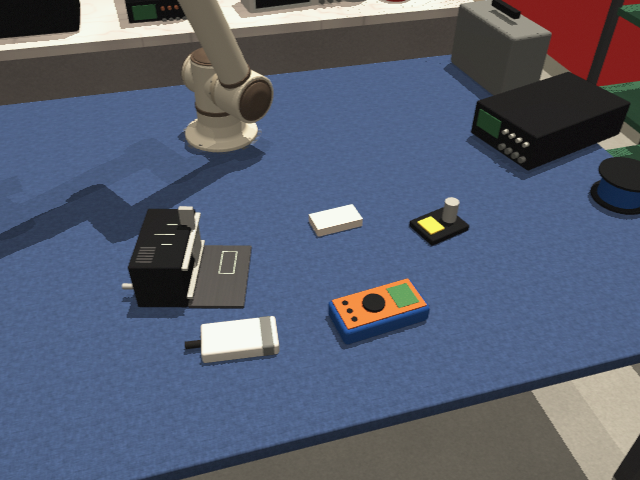

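The top view shows the tile at about (289,299), the spot outline at (402,268), the lamp box at (465,263) with its tab at (449,271), and the meter, probe and stand clear of them. The box +y points image left (world +y) and +x points image up (world +x).

```bash
cat > h.py <<'E'
import numpy as np,cv2
from station import sense,cams
def pose(c,s=None):
    if "eye" in c: return np.array(c["rotation"]),np.array(c["eye"])
    T=np.array(c["tool_from_camera"]);R=s["ee_rot"]
    return R@T[:3,:3],s["tcp_pos"]+R@T[:3,3]
def cast(c,px,z,s=None):
    R,e=pose(c,s);f=240/np.tan(np.radians(c["vertical_fov"]/2))
    px=np.atleast_2d(px).astype(float)
    d=np.c_[(px[:,0]-c["cx"])/f,(px[:,1]-c["cy"])/f,np.ones(len(px))]@R.T
    return e+d*((z-e[2])/d[:,2])[:,None]
def blobs(c,roi,lo=150,sat=70):
    x0,y0,x1,y1=roi;h=cv2.cvtColor(c["frame"],cv2.COLOR_BGR2HSV)
    m=np.zeros(h.shape[:2],np.uint8)
    m[y0:y1,x0:x1]=cv2.inRange(h,(0,0,lo),(180,sat,255))[y0:y1,x0:x1]
    cs,_=cv2.findContours(m,cv2.RETR_EXTERNAL,cv2.CHAIN_APPROX_NONE)
    return sorted(cs,key=cv2.contourArea,reverse=True)
def rect(c,cnt,z,s=None):
    p=cast(c,cnt[:,0,:],z,s)[:,:2]
    (cx,cy),(w,h),a=cv2.minAreaRect((p*1000).astype(np.float32))
    if w<h: w,h,a=h,w,a+90
    return (cx/1000,cy/1000),(w,h),(a+90)%180-90   # long-side angle, world
E
python3 - <<'E'
import pickle;from h import *
d=pickle.load(open("c0.pkl","rb"))
c=d["top"]
print("tile",rect(c,blobs(c,(250,275,330,325))[0],.022))
for b in blobs(c,(385,240,420,295),120)[:2]: print("spot",cv2.contourArea(b),rect(c,b,.008))
E
```

```text
tile ((0.46740634155273436, 0.19044682312011718), (111.63059997558594, 61.9463005065918), -84.32561492919922)
spot 447.0 ((0.5414246215820312, -0.07052993774414062), (73.89407348632812, 36.344566345214844), -15.369781494140625)
spot 1.0 ((0.5271563110351563, -0.031146053314208985), (9.193684577941895, 2.3162484169006348), -0.6377944946289062)
```

Tile: centre (0.467, 0.190), long axis at 95.7°. Spot: (0.541, -0.071), box x axis at -15.4°. The tool can only turn about the vertical. So I will grip the tile across its 60 mm width near one end and tip it up about its far edge, with the pads as the pivot.

Request:
step_arm:
  targets: "-2.1 3 0 0;-2.1 3 0 0;-2.1 3 0 0;-2.1 3 0 0;-2.1 3 0 0;-2.1 3 0 0;-2.1 3 0 0;-2.1 3 0 0;-2.1 3 0 0;-2.1 3 0 0;-2.1 3 0 0;-2.1 3 0 0"
  claw: 8.7

```text
time_s: 1.1
tcp_pos: [0.3116, -0.1894, 0.2225]
ee_rot: [[-0.966, -0.257, 0.0], [-0.257, 0.966, 0.0], [-0.0, 0.0, -1.0]]
wrist_force: [1.1, -0.6, 0.1]
gripper_width: 0.999
gripper_force: 0.0
```

Request:
step_arm:
  targets: "-2.1 3 0 0;-2.1 3 0 0;-2.1 3 0 0;-2.1 3 0 0;-2.1 3 0 0;-2.1 3 0 0;-2.1 3 0 0;-2.1 3 0 0;-2.1 3 0 0;-2.1 3 0 0;-2.1 3 0 0;-2.1 3 0 0"

```text
time_s: 2.1
tcp_pos: [0.4624, 0.2235, 0.2222]
ee_rot: [[-0.966, -0.258, -0.001], [-0.258, 0.966, -0.0], [0.001, -0.0, -1.0]]
wrist_force: [-0.1, -0.6, -0.1]
gripper_width: 1.006
gripper_force: 0.0
```

Request:
step_arm:
  targets: "0 0 0 -6.7;0 0 0 -6.7;0 0 0 -6.7;0 0 0 -6.7;0 0 0 -6.7;0 0 0 -6.7;0 0 0 -6.7;0 0 0 -6.7;0 0 0 -6.7;0 0 0 -6.7;0 0 0 -6.7;0 0 0 -7"

```text
time_s: 3.1
tcp_pos: [0.4622, 0.2216, 0.2221]
ee_rot: [[0.104, -0.995, -0.001], [-0.995, -0.104, -0.0], [0.0, 0.001, -1.0]]
wrist_force: [-0.3, -0.5, 0.1]
gripper_width: 1.0
gripper_force: 0.0
```

```bash
python3 - <<'E'
from h import *
import pickle
s=sense();c=cams.capture("wrist");pickle.dump((s,c),open("w1.pkl","wb"));cv2.imwrite("pics/w1.png",c["frame"])
print(s["time_s"],s["tcp_pos"],s["ee_rot"],s["joints"],c["tool_from_camera"],c["vertical_fov"])
for b in blobs(c,(0,0,640,480))[:3]: print(cv2.contourArea(b),cv2.boundingRect(b),rect(c,b,.022,s))
E
```

```text
3.1 [0.46217    0.22157891 0.22210537] [[ 1.03998140e-01 -9.94577086e-01 -8.98186273e-04]
 [-9.94577422e-01 -1.03997752e-01 -4.68317110e-04]
 [ 3.72368113e-04  9.42019896e-04 -9.99999487e-01]] [ 4.37708506e+01  1.11158571e+01 -1.50936049e+01 -1.80748196e-02
 -6.38462628e+01 -3.77934372e+01] [[ 1.12197604e-03 -9.64613130e-01 -2.63666933e-01  7.20861698e-02]
 [ 9.99999281e-01  9.70410920e-04  7.05071800e-04  5.31709001e-04]
 [-4.24256245e-04 -2.63667534e-01  9.64613524e-01 -1.60914955e-01]
 [ 0.00000000e+00  0.00000000e+00  0.00000000e+00  1.00000000e+00]] 70.2137885913332
6136.5 (290, 130, 62, 108) ((0.4660226440429687, 0.1905538330078125), (111.9565658569336, 62.385040283203125), -83.20752096176147)
168.5 (0, 237, 73, 6) ((0.770827392578125, 0.28166168212890624), (79.82622528076172, 5.68145751953125), 6.012765407562256)
0.0 (293, 377, 1, 5) ((0.4759324951171875, 0.4302251892089844), (5.766913890838623, 1.63912784501008e-06), -85.27503395080566)
```

View pics/w1.png

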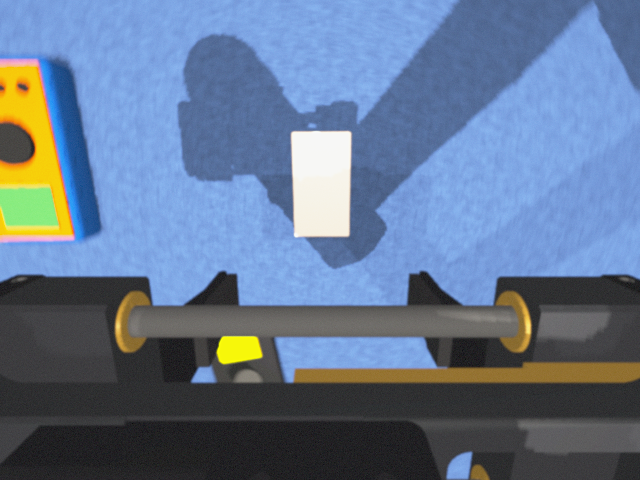

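The wrist view shows the tile at (321,184), centred between the fingers. It measures centre (0.466, 0.191) at the same heading as the tool. I'll move over its near (+y) end and descend.

Request:
step_arm:
  targets: "-1.2 -0.1 3 0;0 0 3.5 0;0 0 3.5 0;0 0 3.5 0;0 0 3.5 0;0 0 2.5 0;0 0 1.5 0;0 0 0.8 0;0 0 0 0;0 0 0 0"

```text
time_s: 3.98
tcp_pos: [0.4626, 0.234, 0.0048]
ee_rot: [[0.098, -0.995, 0.0], [-0.995, -0.098, -0.0], [0.0, -0.0, -1.0]]
wrist_force: [0.2, -0.4, 0.7]
gripper_width: 0.999
gripper_force: 0.0
```

Request:
step_arm:
  targets: "0 0 0 0;0 0 0 0;0 0 0 0;0 0 0 0;0 0 0 0;0 0 0 0;0 0 0 0;0 0 0 0"
  claw: 4

```text
time_s: 4.65
tcp_pos: [0.4624, 0.234, 0.0051]
ee_rot: [[0.098, -0.995, 0.0], [-0.995, -0.098, 0.0], [-0.0, -0.0, -1.0]]
wrist_force: [-1.6, -0.2, 5.8]
gripper_width: 0.69
gripper_force: 30.0
```

Request:
step_arm:
  targets: "0.1 0 -0.8 0;0.2 0 -0.8 0;0.3 0 -0.8 0;0.4 0 -0.8 0;0.4 0 -0.7 0;0.5 0 -0.7 0"

```text
time_s: 5.15
tcp_pos: [0.4642, 0.2145, 0.0514]
ee_rot: [[0.098, -0.995, 0.0], [-0.995, -0.098, 0.0], [-0.0, -0.0, -1.0]]
wrist_force: [0.4, 0.2, -2.4]
gripper_width: 0.689
gripper_force: 30.0
```

```bash
python3 - <<'E'
from h import *
s=sense();c=cams.capture("scene");print(s["wrist_force"],s["moment"])
cv2.imwrite("pics/s2.png",cv2.resize(c["frame"][130:300,220:480],None,fx=2.5,fy=2.5))
E
```

```text
[ 0.42633405  0.21534933 -2.39522441] [0.11587672 0.12095119 0.01473242]
```

View pics/s2.png

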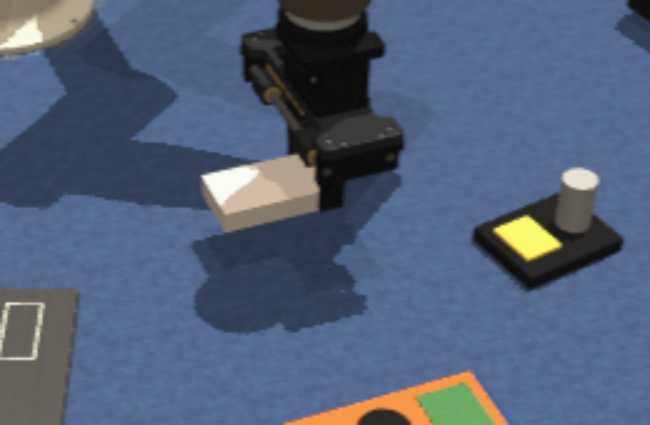

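The tile came up level: pad friction holds it against gravity (weight about 2.4 N, so about 0.245 kg). I'll lower it and loosen the grip a little, so the far end droops to the table, and repeat in stages.

Request:
step_arm:
  targets: "0 0 1 0;0 0 0.8 0;0 0 0 0"

```text
time_s: 5.45
tcp_pos: [0.4625, 0.2136, 0.03]
ee_rot: [[0.097, -0.995, -0.004], [-0.995, -0.097, -0.003], [0.003, 0.005, -1.0]]
wrist_force: [0.3, -0.7, -2.9]
gripper_width: 0.69
gripper_force: 30.0
```

Request:
step_arm:
  targets: "0 0 0 0;0 0 0 0"
  claw: 5.95

```text
time_s: 5.62
tcp_pos: [0.464, 0.2148, 0.0318]
ee_rot: [[0.099, -0.995, -0.001], [-0.995, -0.099, -0.001], [0.001, 0.001, -1.0]]
wrist_force: [-0.9, -0.2, -2.7]
gripper_width: 0.692
gripper_force: 30.0
```

Request:
step_arm:
  targets: "0 0 0 0"
  claw: 5.99

```text
time_s: 5.7
tcp_pos: [0.4642, 0.2151, 0.0323]
ee_rot: [[0.099, -0.995, -0.0], [-0.995, -0.099, -0.0], [0.0, 0.0, -1.0]]
wrist_force: [1.0, 0.8, -3.2]
gripper_width: 0.691
gripper_force: 22.5
```

Request:
step_arm:
  targets: "0 0 0 0"
  claw: 6.01

```text
time_s: 5.78
tcp_pos: [0.4644, 0.2151, 0.0327]
ee_rot: [[0.099, -0.995, 0.0], [-0.995, -0.099, -0.0], [0.0, -0.0, -1.0]]
wrist_force: [-0.2, 0.5, -0.1]
gripper_width: 0.69
gripper_force: 0.1
```

```bash
python3 - <<'E'
from h import *
s=sense();c=cams.capture("scene");print(s["wrist_force"],s["moment"])
cv2.imwrite("pics/s3.png",cv2.resize(c["frame"][130:300,220:480],None,fx=2.5,fy=2.5))
E
```

```text
[-0.23436851  0.50707312 -0.07593885] [ 0.00298255  0.13048258 -0.00404356]
```

View pics/s3.png

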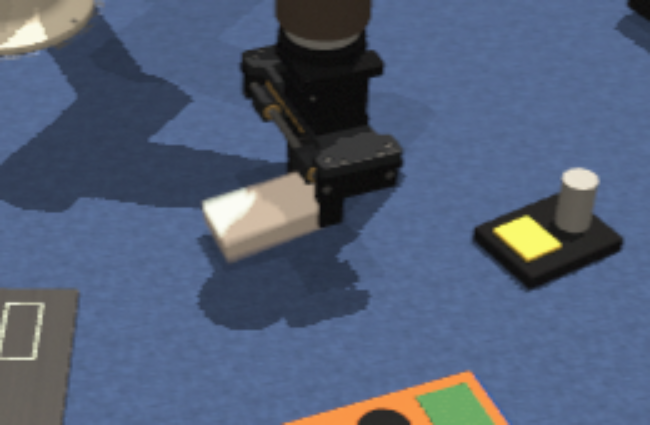

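The picture shows the tile starting to droop: its far end at (230,250) in the crop is lower than before. I'll regrip lightly.

Request:
step_arm:
  targets: "0 0 0 0;0 0 0 0"
  claw: 6

```text
time_s: 6.0
tcp_pos: [0.4646, 0.2153, 0.0331]
ee_rot: [[0.099, -0.995, 0.001], [-0.995, -0.099, 0.001], [-0.001, -0.001, -1.0]]
wrist_force: [0.0, -0.8, 0.6]
gripper_width: 0.692
gripper_force: 0.0
```

```bash
python3 - <<'E'
from h import *
s=sense();c=cams.capture("scene");print(s["wrist_force"],s["moment"],s["gripper_force"])
cv2.imwrite("pics/s4.png",cv2.resize(c["frame"][130:300,220:480],None,fx=2.5,fy=2.5))
E
```

```text
[ 0.00823096 -0.75466237  0.6224376 ] [ 0.00845027  0.09545196 -0.04341906] 0.0
```

View pics/s4.png

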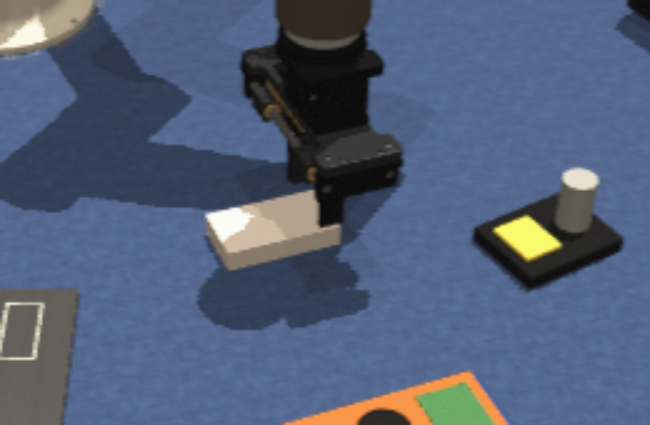

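The tile has settled flat on the table, so the usable force window lies between claw 5.99 and 6.01. I'll regrip nearer the end and higher on the edge, which shortens the friction lever, then lift with a light grip so the far end stays down.

Request:
step_arm:
  targets: "0 0 0 0;0 0 0 0;-0.4 0 0 0;0 0 0.8 0;0 0 0.8 0;0 0 0.8 0;0 0 0 0"
  claw: 7.5

```text
time_s: 6.63
tcp_pos: [0.4624, 0.2178, 0.0063]
ee_rot: [[0.098, -0.995, -0.004], [-0.995, -0.098, -0.003], [0.002, 0.004, -1.0]]
wrist_force: [-1.3, 0.2, 0.4]
gripper_width: 0.863
gripper_force: 0.0
```

Request:
step_arm:
  targets: "0 0 0 0;0 0 0 0;0 0 0 0;0 0 0 0;0 0 0 0"
  claw: 5.99

```text
time_s: 7.05
tcp_pos: [0.4639, 0.219, 0.0089]
ee_rot: [[0.098, -0.995, 0.001], [-0.995, -0.098, 0.0], [-0.0, -0.001, -1.0]]
wrist_force: [-0.5, -0.2, -0.4]
gripper_width: 0.7
gripper_force: 0.0
```

```bash
python3 - <<'E'
from h import *
s=sense();c=cams.capture("top");print(s["tcp_pos"],s["wrist_force"],s["moment"],s["gripper_force"],s["gripper_width"]*8.7)
for b in blobs(c,(250,260,340,325))[:2]: print(cv2.boundingRect(b),rect(c,b,.022))
E
```

```text
[0.46393238 0.21901287 0.00885019] [-0.54922555 -0.19435238 -0.39239039] [0.00669627 0.05852266 0.02338787] 0.0 6.087169158084472
(288, 283, 34, 29) ((0.4701846008300781, 0.15431613159179688), (71.03762817382812, 59.47506332397461), -84.61203336715698)
(250, 320, 17, 5) ((0.41196954345703124, 0.2570921325683594), (36.22724914550781, 7.642851829528809), -82.43570709228516)
```

Request:
step_arm:
  targets: "0 0 0 0;0 0 0 0;0 0 0 0"
  claw: 5.98

```text
time_s: 7.35
tcp_pos: [0.4641, 0.2191, 0.0088]
ee_rot: [[0.098, -0.995, 0.001], [-0.995, -0.098, 0.001], [-0.0, -0.001, -1.0]]
wrist_force: [-0.0, -0.4, 1.9]
gripper_width: 0.688
gripper_force: 5.9
```

Request:
step_arm:
  targets: "0 0 -0.2 0;0 0 -0.2 0;0 0 -0.2 0;0 0 0 0"

```text
time_s: 7.68
tcp_pos: [0.4635, 0.2187, 0.0147]
ee_rot: [[0.098, -0.995, -0.0], [-0.995, -0.098, -0.0], [0.0, 0.0, -1.0]]
wrist_force: [-1.0, -0.5, -1.9]
gripper_width: 0.688
gripper_force: 5.9
```

Request:
step_arm:
  targets: "0.1 0 -0.4 0;0.2 0 -0.4 0;0.2 0 -0.4 0;0.2 0 -0.4 0;0 0 0 0"

```text
time_s: 8.1
tcp_pos: [0.4648, 0.2118, 0.0316]
ee_rot: [[0.098, -0.995, 0.001], [-0.995, -0.098, 0.001], [-0.001, -0.001, -1.0]]
wrist_force: [0.6, -0.0, -1.3]
gripper_width: 0.687
gripper_force: 5.9
```

```bash
python3 - <<'E'
from h import *
s=sense();c=cams.capture("scene");print(s["wrist_force"],s["moment"],s["gripper_force"])
cv2.imwrite("pics/s5.png",cv2.resize(c["frame"][130:300,220:480],None,fx=2.5,fy=2.5))
E
```

```text
[ 0.5977552  -0.04588934 -1.30487132] [ 0.09303535  0.14031204 -0.02559986] 5.884924158453941
```

View pics/s5.png

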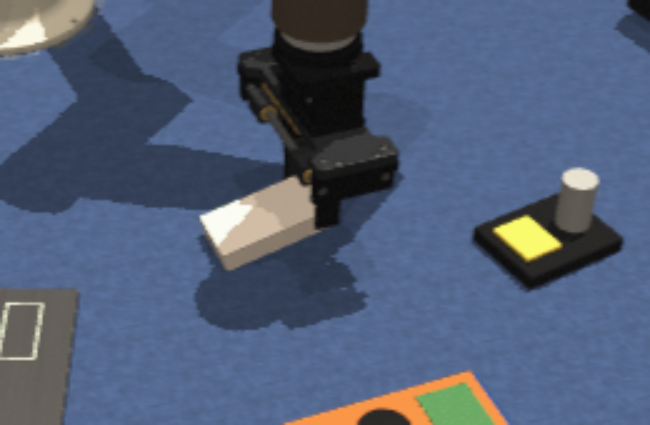

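The light grip of 5.9 N works: the far end stays on the table at about (230,265) in the crop and the tile pivots in the pads. I'll carry on along the arc.

Request:
step_arm:
  targets: "0.3 0 -0.6 0;0.3 0 -0.6 0;0.3 0 -0.6 0;0.4 0 -0.5 0;0.4 0 -0.5 0;0.5 0 -0.5 0;0.5 0 -0.4 0;0 0 0 0"

```text
time_s: 8.82
tcp_pos: [0.4675, 0.1844, 0.0686]
ee_rot: [[0.098, -0.995, 0.001], [-0.995, -0.098, 0.001], [-0.001, -0.001, -1.0]]
wrist_force: [-0.3, 1.0, 0.1]
gripper_width: 0.69
gripper_force: 5.8
```

Request:
step_arm:
  targets: "0.5 0 -0.4 0;0.5 0 -0.4 0;0.6 0 -0.3 0;0.6 0 -0.3 0;0.6 0 -0.3 0;0 0 0 0"

```text
time_s: 9.32
tcp_pos: [0.4702, 0.1563, 0.0853]
ee_rot: [[0.097, -0.995, 0.001], [-0.995, -0.097, 0.0], [-0.0, -0.001, -1.0]]
wrist_force: [0.2, 0.6, 3.0]
gripper_width: 0.691
gripper_force: 5.7
```

```bash
python3 - <<'E'
from h import *
s=sense();c=cams.capture("scene");print(s["wrist_force"],s["moment"],s["gripper_force"])
cv2.imwrite("pics/s6.png",cv2.resize(c["frame"][130:300,220:480],None,fx=2.5,fy=2.5))
E
```

```text
[0.21708535 0.6341852  3.0473403 ] [0.29175989 0.21840115 0.00750655] 5.664649978280067
```

View pics/s6.png

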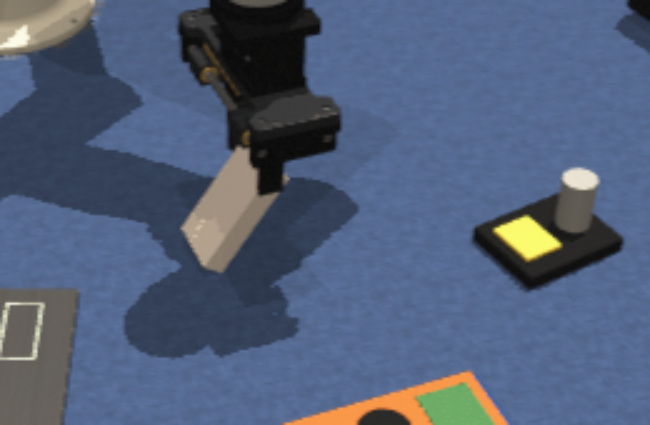

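The tile is now at about 60°, with its bottom edge at (210,270) in the crop. Two more short steps will bring it upright.

Request:
step_arm:
  targets: "0.6 0 -0.3 0;0.6 0 -0.2 0;0.6 0 -0.2 0;0.6 0 -0.2 0;0.6 0 -0.1 0;0 0 0 0"

```text
time_s: 9.87
tcp_pos: [0.4725, 0.126, 0.0946]
ee_rot: [[0.097, -0.995, -0.001], [-0.995, -0.097, -0.001], [0.0, 0.001, -1.0]]
wrist_force: [1.6, -0.4, 0.4]
gripper_width: 0.69
gripper_force: 5.5
```

Request:
step_arm:
  targets: "0.6 0 0 0;0.6 0 0 0;0.5 0 0 0;0.4 0 0 0;0 0 0 0;0 0 0 0"

```text
time_s: 10.37
tcp_pos: [0.4748, 0.1059, 0.0947]
ee_rot: [[0.098, -0.995, -0.0], [-0.995, -0.098, -0.001], [0.001, 0.0, -1.0]]
wrist_force: [-0.2, -0.5, 4.9]
gripper_width: 0.687
gripper_force: 5.6
```

```bash
python3 - <<'E'
from h import *
s=sense();c=cams.capture("scene");print(s["wrist_force"],s["moment"],s["gripper_force"])
cv2.imwrite("pics/s7.png",cv2.resize(c["frame"][130:300,180:440],None,fx=2.5,fy=2.5))
E
```

```text
[-0.21225088 -0.54706966  4.87347874] [-0.24657527  0.53322338 -0.01988963] 5.6240178644657135
```

View pics/s7.png

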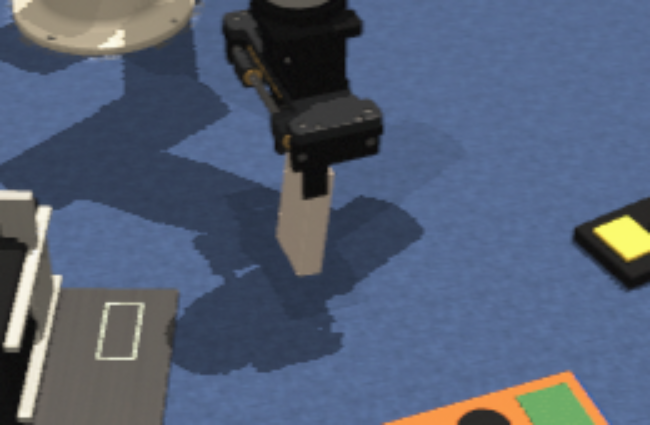

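The tile is essentially upright, gripped near its top, with its base at (305,270) in the crop. I'll open gently, let it settle, and measure before regripping it lower.

Request:
step_arm:
  targets: "0 0 0 0;0 0 0 0;0 0 0 0;0 0 0 0"
  claw: 6.5

```text
time_s: 10.75
tcp_pos: [0.4748, 0.1066, 0.0942]
ee_rot: [[0.099, -0.995, -0.0], [-0.995, -0.099, -0.0], [0.0, 0.0, -1.0]]
wrist_force: [-0.4, 0.3, 0.9]
gripper_width: 0.746
gripper_force: 0.0
```

Request:
step_arm:
  targets: "0 0 0 0;0 0 0 0;0 0 0 0"
  claw: 7.8

```text
time_s: 11.0
tcp_pos: [0.4749, 0.1065, 0.0945]
ee_rot: [[0.098, -0.995, -0.0], [-0.995, -0.098, -0.0], [0.0, 0.0, -1.0]]
wrist_force: [0.5, -0.4, 0.6]
gripper_width: 0.865
gripper_force: 0.0
```

```bash
python3 - <<'E'
from h import *
s=sense();print(s["tcp_pos"],s["wrist_force"],s["gripper_width"])
a=cams.capture("scene");b=cams.capture("wrist");t=cams.capture("top")
cv2.imwrite("pics/m8.png",np.hstack([cv2.resize(a["frame"][130:300,200:400],(400,340)),cv2.resize(b["frame"],(400,340))]))
E
```

```text
[0.47486118 0.10650317 0.09445515] [ 0.53880248 -0.39062097  0.57758433] 0.8649864024442582
```

View pics/m8.png

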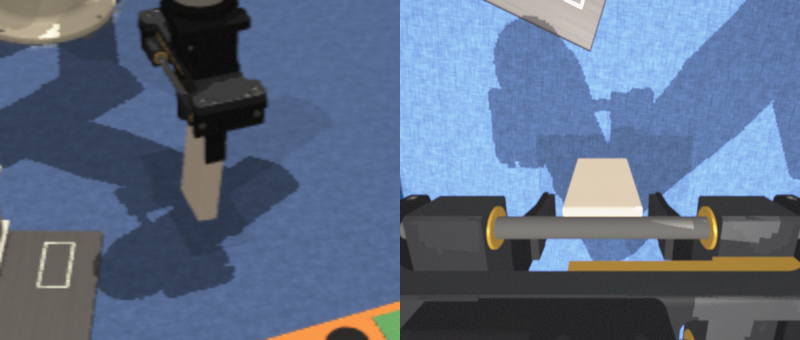

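The tile stands on its own. In the right half, its broad face runs from about (603,158) at the base to (603,207) at the top edge, with the bright top face below that. I'll now locate it numerically.

```bash
python3 - <<'E'
from h import *
s=sense();c=cams.capture("wrist")
h=cv2.cvtColor(c["frame"],cv2.COLOR_BGR2HSV)
print([tuple(int(v) for v in h[r,322]) for r in range(214,312,4)])
for row in (228,250,275,296): 
    print(row,[(x,tuple(int(v) for v in h[row,x])) for x in range(250,400,10)][::1])
E
```

```text
[(108, 111, 161), (110, 114, 152), (117, 32, 159), (17, 53, 208), (14, 52, 210), (16, 54, 207), (15, 52, 209), (17, 50, 208), (16, 51, 209), (16, 51, 210), (16, 51, 209), (15, 49, 212), (20, 25, 244), (26, 8, 247), (26, 7, 247), (23, 9, 247), (23, 8, 247), (24, 10, 247), (24, 10, 247), (24, 10, 247), (25, 11, 247), (24, 10, 247), (25, 11, 247), (12, 31, 125), (40, 15, 100)]
228 [(250, (110, 112, 157)), (260, (110, 115, 151)), (270, (109, 110, 157)), (280, (111, 69, 152)), (290, (15, 52, 212)), (300, (15, 51, 209)), (310, (14, 51, 209)), (320, (16, 51, 210)), (330, (16, 51, 207)), (340, (16, 51, 209)), (350, (15, 54, 211)), (360, (14, 49, 209)), (370, (109, 114, 147)), (380, (109, 109, 168)), (390, (110, 113, 154))]
250 [(250, (109, 115, 158)), (260, (108, 118, 151)), (270, (16, 51, 208)), (280, (16, 51, 208)), (290, (15, 50, 209)), (300, (14, 52, 210)), (310, (15, 51, 209)), (320, (15, 51, 210)), (330, (16, 51, 209)), (340, (14, 51, 211)), (350, (16, 51, 210)), (360, (15, 52, 210)), (370, (15, 53, 211)), (380, (9, 19, 172)), (390, (110, 111, 161))]
275 [(250, (109, 112, 229)), (260, (18, 24, 246)), (270, (23, 9, 247)), (280, (27, 9, 247)), (290, (23, 9, 247)), (300, (26, 8, 247)), (310, (23, 9, 247)), (320, (26, 8, 247)), (330, (26, 8, 247)), (340, (27, 9, 247)), (350, (27, 9, 247)), (360, (27, 9, 247)), (370, (0, 0, 247)), (380, (0, 0, 247)), (390, (111, 88, 154))]
296 [(250, (106, 99, 244)), (260, (163, 10, 237)), (270, (24, 10, 247)), (280, (24, 10, 247)), (290, (25, 11, 247)), (300, (25, 11, 247)), (310, (24, 10, 247)), (320, (24, 10, 247)), (330, (25, 11, 247)), (340, (25, 11, 247)), (350, (23, 13, 247)), (360, (25, 11, 247)), (370, (24, 10, 247)), (380, (30, 1, 247)), (390, (110, 114, 152))]
```

```bash
python3 - <<'E'
from h import *
for i in range(3):
    s=sense();c=cams.capture("wrist")
    h=cv2.cvtColor(c["frame"],cv2.COLOR_BGR2HSV)
    col=h[200:310,322].astype(int)
    bot=200+np.argmax((col[:,1]<60)&(col[:,2]>180)); top=200+np.argmax(col[:,2]>240)
    print(s["time_s"],s["tcp_pos"],bot,top,cast(c,[322,bot],0,s),cast(c,[322,top],.11,s),cast(c,[[322,303]],.11,s))
E
```

```text
11.2 [0.47490498 0.1064661  0.09456379] 224 254 [[0.47605863 0.09257194 0.        ]] [[0.47701833 0.081315   0.11      ]] [[0.47464774 0.10514941 0.11      ]]
11.25 [0.47489583 0.10642317 0.09457256] 223 254 [[0.47612222 0.09174167 0.        ]] [[0.47700871 0.08127686 0.11      ]] [[0.47463882 0.10511217 0.11      ]]
11.3 [0.47486521 0.10641632 0.09456549] 223 263 [[0.47608758 0.09173105 0.        ]] [[0.47655911 0.08550307 0.11      ]] [[0.47460939 0.10510228 0.11      ]]
```

The tile is rocking slightly (peak about 5°) and returning. I'll wait a second and measure again.

Request:
step_arm:
  targets: "0 0 0 0;0 0 0 0;0 0 0 0;0 0 0 0;0 0 0 0;0 0 0 0;0 0 0 0;0 0 0 0;0 0 0 0;0 0 0 0;0 0 0 0;0 0 0 0"

```text
time_s: 12.35
tcp_pos: [0.4749, 0.1064, 0.0945]
ee_rot: [[0.098, -0.995, -0.0], [-0.995, -0.098, 0.0], [-0.0, 0.0, -1.0]]
wrist_force: [0.1, 0.1, 0.1]
gripper_width: 0.898
gripper_force: 0.0
```

```bash
python3 - <<'E'
from h import *
for i in range(2):
    s=sense();c=cams.capture("wrist")
    h=cv2.cvtColor(c["frame"],cv2.COLOR_BGR2HSV)
    P=[]
    for x in (300,322,350):
        col=h[200:310,x].astype(int)
        bot=200+np.argmax((col[:,1]<60)&(col[:,2]>180)); top=200+np.argmax(col[:,2]>240)
        P.append((bot,top))
    print(s["time_s"],P,cast(c,[322,P[1][0]],0,s)[0],cast(c,[322,P[1][1]],.11,s)[0])
p=cast(c,[[300,P[0][1]],[350,P[2][1]]],.11,s);print(p)
row=h[280].astype(int);xs=np.where((row[200:450,1]<60)&(row[200:450,2]>180))[0]+200;print(xs[0],xs[-1],cast(c,[[xs[0],280],[xs[-1],280]],.11,s))
E
```

```text
12.35 [(np.int64(223), np.int64(261)), (np.int64(223), np.int64(261)), (np.int64(223), np.int64(261))] [0.4760961  0.09173439 0.        ] [0.47666384 0.08455597 0.11      ]
12.4 [(np.int64(223), np.int64(264)), (np.int64(223), np.int64(264)), (np.int64(223), np.int64(264))] [0.47609699 0.09174337 0.        ] [0.47652113 0.08598658 0.11      ]
[[0.48639117 0.0869717  0.11      ]
 [0.46395845 0.0847327  0.11      ]]
259 388 [[0.50439272 0.09654068 0.11      ]
 [0.44574959 0.09068886 0.11      ]]
```

Request:
step_arm:
  targets: "0.3 0 0 0;0 0 1 0;0 0 1 0;0 0 1 0;0 0 0.5 0;0 0 0 0;0 0 0 0;0 0 0 0;0 0 0 0;0 0 0 0;0 0 0 0;0 0 0 0"

```text
time_s: 13.45
tcp_pos: [0.4753, 0.1035, 0.0598]
ee_rot: [[0.098, -0.995, 0.0], [-0.995, -0.098, 0.0], [-0.0, -0.0, -1.0]]
wrist_force: [-1.1, 1.3, -0.3]
gripper_width: 0.893
gripper_force: 0.0
```

```bash
python3 - <<'E'
from h import *
for i in range(3):
    s=sense();c=cams.capture("wrist")
    h=cv2.cvtColor(c["frame"],cv2.COLOR_BGR2HSV)
    col=h[150:330,322].astype(int)
    bot=150+np.argmax((col[:,1]<60)&(col[:,2]>180)); top=150+np.argmax(col[:,2]>240)
    print(s["time_s"],bot,top,cast(c,[322,bot],0,s)[0],cast(c,[322,top],.11,s)[0])
print(s["tcp_pos"])
E
```

```text
13.45 239 150 [0.47617934 0.09200978 0.        ] [0.48184097 0.03312259 0.11      ]
13.5 239 150 [0.47611451 0.09195422 0.        ] [0.48178828 0.03309311 0.11      ]
13.55 239 150 [0.47607893 0.0919103  0.        ] [0.48175714 0.03306321 0.11      ]
[0.4752022  0.10346199 0.05968303]
```

Request:
step_arm:
  targets: "0 0 0 0;0 0 0 0;0 0 0 0;0 0 0 0;0 0 0 0;0 0 0 0;0 0 0 0;0 0 0 0"
  claw: 4

```text
time_s: 14.27
tcp_pos: [0.4751, 0.1034, 0.0595]
ee_rot: [[0.098, -0.995, -0.0], [-0.995, -0.098, -0.0], [0.0, 0.0, -1.0]]
wrist_force: [-0.2, -1.3, -0.1]
gripper_width: 0.693
gripper_force: 30.0
```

Request:
step_arm:
  targets: "0 0 -0.5 0;0 0 -1 0;0 0 -1 0;0 0 -1 0;0 0 0 0"

```text
time_s: 14.68
tcp_pos: [0.4761, 0.1039, 0.0962]
ee_rot: [[0.099, -0.995, 0.003], [-0.995, -0.099, 0.002], [-0.001, -0.003, -1.0]]
wrist_force: [-0.0, -0.3, -2.3]
gripper_width: 0.688
gripper_force: 30.0
```

```bash
python3 - <<'E'
from h import *
s=sense();c=cams.capture("wrist");t=cams.capture("top")
h=cv2.cvtColor(c["frame"],cv2.COLOR_BGR2HSV)
col=h[150:330,322].astype(int)
bot=150+np.argmax((col[:,1]<60)&(col[:,2]>180))
print(s["tcp_pos"],s["gripper_width"]*8.7,s["wrist_force"],bot,cast(c,[322,bot],.035,s)[0])
R=s["ee_rot"];print("tool y ang",np.degrees(np.arctan2(R[1,1],R[0,1]))) 
for b in blobs(t,(385,240,420,295),120)[:1]:
    (x,y),wh,a=rect(t,b,.008);print("spot",x,y,wh,a)
E
```

```text
[0.47613225 0.10392024 0.09622611] 5.984768817723761 [-0.03895267 -0.33374924 -2.26079475] 239 [0.47714509 0.09287207 0.035     ]
tool y ang -174.3396595931703
spot 0.5412129516601563 -0.07072235870361328 (73.58794403076172, 35.86127853393555) -15.369781494140625
```

The grip is firm and the tile is centred on the TCP. I'll turn to the box heading and go halfway, then re-measure the spot outline with the wrist camera.

Request:
step_arm:
  targets: "0 0 0 5;0 0 0 6;0 0 0 5;0 0 0 5;0.6 -1 0 0;1 -2 0 0;1.2 -2.2 0 0;1.2 -2.2 0 0;1 -2 0 0;0.5 -1 0 0;0 0 0 0;0 0 0 0"

```text
time_s: 15.78
tcp_pos: [0.5603, 0.0222, 0.0935]
ee_rot: [[-0.266, -0.964, -0.002], [-0.964, 0.266, -0.0], [0.001, 0.002, -1.0]]
wrist_force: [-0.3, 0.0, -2.1]
gripper_width: 0.686
gripper_force: 30.0
```

```bash
python3 - <<'E'
from h import *
s=sense();c=cams.capture("wrist");cv2.imwrite("pics/w9.png",c["frame"])
R=s["ee_rot"];print(s["tcp_pos"],"tool y ang",np.degrees(np.arctan2(R[1,1],R[0,1])))
f=240/np.tan(np.radians(c["vertical_fov"]/2));Rc,e=pose(c,s)
q=Rc.T@(np.array([.5412,-.0706,.008])-e);print("expected px",f*q[0]/q[2]+c["cx"],f*q[1]/q[2]+c["cy"])
for lo in(150,190):
  for b in blobs(c,(0,0,640,260),lo)[:6]:
    print(lo,cv2.contourArea(b),cv2.boundingRect(b),rect(c,b,.008,s))
E
```

```text
[0.56031746 0.02218816 0.09350107] tool y ang 164.59146674279538
expected px 312.39106305835867 111.5852912564769
150 23971.5 (137, 19, 263, 145) ((0.5650114135742188, -0.08822396087646485), (168.5859375, 89.46159362792969), -15.705215454101562)
150 12447.0 (0, 60, 101, 200) ((0.7316947631835937, -0.0760163803100586), (142.08018493652344, 73.4329605102539), 60.7403450012207)
150 2819.0 (108, 0, 295, 17) ((0.558735107421875, -0.14069992065429687), (185.0472869873047, 8.846123695373535), -16.181739807128906)
150 1927.0 (269, 239, 109, 21) ((0.560030029296875, 0.02545656394958496), (82.1415023803711, 15.773486137390137), -15.389045715332031)
150 15.5 (144, 72, 10, 7) ((0.6391384887695313, -0.12199170684814453), (6.146173000335693, 3.0253663063049316), 18.464332580566406)
150 8.5 (124, 22, 12, 6) ((0.6394659423828125, -0.15150439453125), (7.380959987640381, 2.7233152389526367), -10.3114013671875)
190 9922.5 (0, 60, 92, 200) ((0.7469658813476563, -0.08887669372558593), (137.0264129638672, 69.07974243164062), 74.61095428466797)
190 5371.5 (262, 86, 107, 53) ((0.5393327026367187, -0.0694936065673828), (71.58594512939453, 33.28377914428711), -15.341468811035156)
190 2536.5 (108, 0, 294, 12) ((0.5590028686523437, -0.1407462158203125), (184.4694366455078, 6.067407608032227), -15.297164916992188)
190 0.0 (75, 210, 1, 1) ((0.7267863159179687, -0.051358978271484376), (0.0, 0.0), 0.0)
190 0.0 (37, 118, 1, 1) ((0.7232525634765625, -0.1162498779296875), (0.0, 0.0), 0.0)
190 0.0 (25, 85, 1, 1) ((0.7210535888671875, -0.1371690216064453), (0.0, 0.0), 0.0)
```

Request:
step_arm:
  targets: "0.8 -0.1 0 0;1.6 -0.1 0 0;1.8 -0.1 0 0;1.8 -0.1 0 0;1.6 -0.1 0 0;1.2 0 0 0;0.6 0 0 0;0 0 0.5 0;0 0 0.7 0;0 0 0.6 0;0 0 0.4 0;0 0 0 0"

```text
time_s: 16.83
tcp_pos: [0.54, -0.0686, 0.0709]
ee_rot: [[-0.264, -0.964, -0.003], [-0.964, 0.264, -0.0], [0.001, 0.003, -1.0]]
wrist_force: [-0.2, -0.7, -2.5]
gripper_width: 0.686
gripper_force: 30.0
```

Request:
step_arm:
  targets: "0 0 0 0;0 0 0 0"

```text
time_s: 17.0
tcp_pos: [0.5411, -0.0688, 0.0725]
ee_rot: [[-0.264, -0.964, 0.0], [-0.964, 0.264, -0.0], [0.0, -0.0, -1.0]]
wrist_force: [-0.2, 0.1, -2.9]
gripper_width: 0.688
gripper_force: 30.0
```

Request:
step_arm:
  targets: "0.1 0.1 0.2 0;0 0 0.1 0;0 0 0.1 0;0 0 0 0;0 0 0 0"

```text
time_s: 17.42
tcp_pos: [0.5396, -0.0698, 0.0686]
ee_rot: [[-0.265, -0.964, 0.0], [-0.964, 0.265, -0.0], [-0.0, -0.0, -1.0]]
wrist_force: [0.2, 0.4, -1.9]
gripper_width: 0.689
gripper_force: 30.0
```

Request:
step_arm:
  targets: "0 0 0.1 0;0 0 0 0;0 0 0 0"

```text
time_s: 17.67
tcp_pos: [0.5397, -0.0698, 0.0676]
ee_rot: [[-0.265, -0.964, 0.0], [-0.964, 0.265, -0.0], [-0.0, -0.0, -1.0]]
wrist_force: [0.3, 0.1, -2.1]
gripper_width: 0.692
gripper_force: 30.0
```

Request:
step_arm:
  targets: "0 0 0.1 0;0 0 0 0;0 0 0 0"

```text
time_s: 17.92
tcp_pos: [0.5397, -0.0698, 0.0675]
ee_rot: [[-0.264, -0.964, 0.0], [-0.964, 0.264, -0.0], [0.0, -0.0, -1.0]]
wrist_force: [-2.0, 0.9, 5.5]
gripper_width: 0.691
gripper_force: 30.0
```

Request:
step_arm:
  targets: "0 0 0.1 0;0 0 0 0;0 0 0 0"

```text
time_s: 18.17
tcp_pos: [0.5397, -0.0698, 0.0674]
ee_rot: [[-0.264, -0.964, 0.001], [-0.964, 0.264, -0.0], [0.0, -0.001, -1.0]]
wrist_force: [-5.0, 1.8, 11.8]
gripper_width: 0.692
gripper_force: 30.0
```

It's firmly seated. I'll ease off and open slowly, then measure the standing tile.

Request:
step_arm:
  targets: "0 0 -0.1 0;0 0 0 0;0 0 0 0"
  claw: 5.98

```text
time_s: 18.42
tcp_pos: [0.5397, -0.0698, 0.0675]
ee_rot: [[-0.265, -0.964, 0.0], [-0.964, 0.265, -0.0], [0.0, -0.0, -1.0]]
wrist_force: [-3.2, 1.2, 6.4]
gripper_width: 0.69
gripper_force: 22.3
```

Request:
step_arm:
  targets: "0 0 0 0;0 0 0 0;0 0 0 0;0 0 0 0"
  claw: 6.3

```text
time_s: 18.75
tcp_pos: [0.5398, -0.0699, 0.0663]
ee_rot: [[-0.265, -0.964, 0.0], [-0.964, 0.265, -0.0], [-0.0, -0.0, -1.0]]
wrist_force: [-0.5, -0.1, 0.7]
gripper_width: 0.722
gripper_force: 0.0
```

Request:
step_arm:
  targets: "0 0 0 0;0 0 0 0;0 0 0 0;0 0 0 0;0 0 0 0;0 0 0 0"
  claw: 8

```text
time_s: 19.25
tcp_pos: [0.5396, -0.0698, 0.0666]
ee_rot: [[-0.265, -0.964, 0.0], [-0.964, 0.265, 0.0], [-0.0, -0.0, -1.0]]
wrist_force: [0.5, 0.4, -0.3]
gripper_width: 0.914
gripper_force: 0.0
```

Request:
step_arm:
  targets: "0 0 -1 0;0 0 -2 0;0 0 -3 0;0 0 -3 0;0 0 -3 0;0 0 -3 0;0 0 -1 0;0 0 0 0;0 0 0 0"

```text
time_s: 20.0
tcp_pos: [0.5393, -0.0696, 0.2268]
ee_rot: [[-0.265, -0.964, 0.001], [-0.964, 0.265, 0.001], [-0.001, -0.001, -1.0]]
wrist_force: [-0.9, 0.1, -1.7]
gripper_width: 0.921
gripper_force: 0.0
```

```bash
cat > meas.py <<'E'
from h import *
s=sense();t=cams.capture("top");c=cams.capture("wrist")
R=s["ee_rot"];print(s["time_s"],s["tcp_pos"],"tool y ang",np.degrees(np.arctan2(R[1,1],R[0,1])))
hw=cv2.cvtColor(c["frame"],cv2.COLOR_BGR2HSV)
f=240/np.tan(np.radians(c["vertical_fov"]/2));Rc,e=pose(c,s)
u=np.array([.9643,-.2648,0]);v=np.array([.2648,.9643,0]);sp=np.array([.5400,-.0700,.008])
def pr(n,p):
    q=Rc.T@(p-e);print(n,"px",(f*q[0]/q[2]+c["cx"]).round(),(f*q[1]/q[2]+c["cy"]).round())
pr("tile top ctr",sp+[0,0,.11]);pr("tile bottom -y",sp-.011*v);pr("tab top",sp-.071*v+[0,0,.146])
for lo in(190,235):
  for b in blobs(c,(0,0,640,330),lo,40)[:5]: print("w",lo,cv2.contourArea(b),cv2.boundingRect(b),rect(c,b,.118,s),"tab:",rect(c,b,.154,s)[0])
for b in blobs(t,(380,230,470,300),190,60)[:6]: print("t",cv2.contourArea(b),cv2.boundingRect(b),rect(t,b,.118),"tab:",rect(t,b,.154)[0])
E
python3 meas.py
```

```text
20.0 [ 0.53927146 -0.06964929  0.22681404] tool y ang 164.62716280851095
tile top ctr px 321.0 237.0
tile bottom -y px 321.0 202.0
tab top px 321.0 147.0
w 190 6961.0 (77, 187, 107, 119) ((0.6940841064453125, -0.0980865478515625), (103.37589263916016, 64.11185455322266), 83.53572845458984) tab: (0.6707747802734375, -0.10359393310546874)
w 190 3124.0 (173, 125, 211, 45) ((0.5527122802734376, -0.14721551513671874), (162.0464630126953, 32.31739044189453), -16.001914978027344) tab: (0.5482763671875, -0.14616403198242187)
w 190 1820.5 (285, 223, 74, 27) ((0.5391703491210937, -0.07031394958496094), (59.79080581665039, 21.988407135009766), -15.303329467773438) tab: (0.5365422973632813, -0.07952902221679688)
w 190 232.5 (279, 59, 6, 60) ((0.5379761352539062, -0.1853104248046875), (39.92184066772461, 3.6126461029052734), 74.43998718261719) tab: (0.5355076904296875, -0.17917323303222657)
w 190 114.0 (319, 89, 6, 30) ((0.5125802612304687, -0.1680541076660156), (20.0439453125, 3.714139223098755), 74.75254821777344) tab: (0.5135021362304687, -0.16422067260742187)
w 235 6117.0 (77, 188, 102, 118) 
[... 1233 characters left out ...]
06488037)
t 144.5 (380, 259, 8, 41) ((0.505977294921875, -0.010692001342773438), (82.424072265625, 14.39278507232666), -0.5379791259765625) tab: (0.5035395202636719, -0.005577491283416748)
t 13.0 (451, 270, 5, 5) ((0.5219542846679688, -0.15541636657714844), (8.504591941833496, 8.330275535583496), -2.0378265380859375) tab: (0.5189063110351563, -0.144775146484375)
t 0.0 (459, 277, 3, 1) ((0.5116450500488281, -0.1696220703125), (4.164418697357178, 8.083879947662354e-07), -89.39201205968857) tab: (0.5089907531738281, -0.1584383544921875)
t 0.0 (456, 276, 2, 1) ((0.513637939453125, -0.16241033935546875), (2.082409143447876, 0.0), -89.38871002197266) tab: (0.5109075317382813, -0.15150204467773437)
```

The tile stands at (0.539, -0.070), square at -15.3°. Its top face measures 59.8 x 22.0 mm, so it is upright and centred. Now the tab, 71 mm towards the box.

Request:
step_arm:
  targets: "0.8 0 0 0;1.5 0 0 0;1.8 0 0 0;1.6 0 0 0;1 0 0 0;0.4 0 0 0;0 0 0 0;0 0 0 0"
  claw: 5

```text
time_s: 20.77
tcp_pos: [0.5208, -0.1383, 0.2261]
ee_rot: [[-0.265, -0.964, -0.001], [-0.964, 0.265, 0.0], [0.0, 0.001, -1.0]]
wrist_force: [0.4, -0.4, 1.2]
gripper_width: 0.578
gripper_force: 0.0
```

Request:
step_arm:
  targets: "0 0 1 0;0 0 1.5 0;0 0 2 0;0 0 2 0;0 0 1.5 0;0 0 1 0;0 0 0.8 0;0 0 0.6 0;0 0 0.2 0;0 0 0 0"

```text
time_s: 21.6
tcp_pos: [0.5209, -0.1382, 0.1204]
ee_rot: [[-0.265, -0.964, -0.0], [-0.964, 0.265, -0.0], [0.0, 0.0, -1.0]]
wrist_force: [0.2, 0.2, -0.4]
gripper_width: 0.575
gripper_force: 0.0
```

Request:
step_arm:
  targets: "0 0 0 0;0 0 0 0;0 0 0 0;0 0 0 0;0 0 0 0;0 0 0 0;0 0 0 0;0 0 0 0;0 0 0 0;0 0 0 0;0 0 0 0;0 0 0 0"
  claw: 0.4

```text
time_s: 22.6
tcp_pos: [0.5208, -0.1383, 0.1206]
ee_rot: [[-0.265, -0.964, -0.0], [-0.964, 0.265, 0.0], [0.0, 0.0, -1.0]]
wrist_force: [-0.6, -0.0, 1.6]
gripper_width: 0.137
gripper_force: 30.0
```

Request:
step_arm:
  targets: "0 0 0 0;0 0 0 0;0 0 0 0;0 0 0 0"

```text
time_s: 22.93
tcp_pos: [0.5207, -0.1383, 0.1206]
ee_rot: [[-0.265, -0.964, -0.0], [-0.964, 0.265, -0.0], [0.0, 0.0, -1.0]]
wrist_force: [-1.1, 0.6, 1.7]
gripper_width: 0.133
gripper_force: 30.0
```

The tab is pinched (12 mm opening, 30 N). Now I'll slide it 30 mm along box +x, which is tool -y.

Request:
step_arm:
  targets: "0 -0.2 0 0;0 -0.3 0 0;0 -0.4 0 0;0 -0.4 0 0;0 -0.4 0 0;0 -0.4 0 0;0 -0.4 0 0;0 -0.3 0 0;0 -0.2 0 0;0 0 0 0;0 0 0 0;0 0 0 0"

```text
time_s: 23.93
tcp_pos: [0.5485, -0.1461, 0.1206]
ee_rot: [[-0.265, -0.964, -0.003], [-0.964, 0.265, 0.0], [0.001, 0.003, -1.0]]
wrist_force: [-6.0, 2.7, 7.5]
gripper_width: 0.137
gripper_force: 30.0
```

```bash
python3 - <<'E'
from h import *
s=sense();u=np.array([.9643,-.2648,0]);v=np.array([.2648,.9643,0]);p0=np.array([.5207,-.1383,.1206])
print((s["tcp_pos"]-p0)@u*1000,s["tcp_pos"],s["wrist_force"]@u,s["wrist_force"],s["gripper_width"])
c=cams.capture("wrist");cv2.imwrite("pics/w10.png",c["frame"])
t=cams.capture("top");a=cams.capture("scene");cv2.imwrite("pics/s10.png",a["frame"])
# long mark and its neighbours on the box top, tile
for b in blobs(c,(0,0,640,330),190,40)[:9]:
    x,y,w,h=cv2.boundingRect(b);q=rect(c,b,.11,s);d=np.array(q[0])-p0[:2]
    print(cv2.contourArea(b),(x,y,w,h),"u,v from tab0",(d@u[:2]*1000).round(1),(d@v[:2]*1000).round(1),np.round(q[1],1),round(q[2],1))
for lo in(150,):
  for b in blobs(t,(380,240,460,300),lo,60)[:5]: print("t",cv2.contourArea(b),cv2.boundingRect(b),rect(t,b,.118))
E
```

```text
28.82771379725995 [ 0.54845779 -0.14608277  0.12064181] -6.516790119464645 [-6.02404792  2.6729634   7.51729297] 0.1370261953335366
1605.0 (52, 281, 95, 26) u,v from tab0 150.5 6.7 [50.9 14.4] -11.0
868.0 (309, 264, 29, 42) u,v from tab0 27.9 0.3 [23.9 15.3] 74.6
838.5 (495, 314, 74, 16) u,v from tab0 -88.9 22.5 [40.9  9.3] -15.4
641.0 (216, 62, 21, 37) u,v from tab0 73.1 -101.5 [15.3  9. ] 75.0
304.5 (318, 166, 7, 79) u,v from tab0 29.0 -42.7 [40.  3.] 74.8
203.0 (375, 207, 8, 40) u,v from tab0 -0.7 -31.9 [20.7  3.5] 74.0
131.0 (260, 207, 6, 38) u,v from tab0 59.1 -32.5 [19.6  2.3] 74.3
31.0 (235, 126, 8, 10) u,v from tab0 68.0 -79.8 [4.5 2.7] -60.9
9.0 (162, 290, 5, 4) u,v from tab0 114.3 4.1 [2.4 1.8] -15.4
t 3241.5 (380, 240, 63, 60) ((0.5266414184570313, -0.06646881866455077), (127.49149322509766, 122.63052368164062), -89.31567317247391)
t 298.5 (443, 240, 17, 22) ((0.5668768310546874, -0.15283905029296874), (45.92038345336914, 33.465816497802734), -2.11798095703125)
t 0.0 (439, 279, 1, 1) ((0.5070480651855469, -0.12580706024169921), (0.0, 0.0), 0.0)
t 0.0 (455, 276, 5, 2) ((0.5129297485351563, -0.16351609802246095), (8.461519241333008, 1.3283610343933105), 72.010498046875)
t 0.0 (440, 275, 1, 1) ((0.5153427124023438, -0.12813557434082032), (0.0, 0.0), 0.0)
```

TCP travel is 28.8 mm, so I'll add the last millimetre.

Request:
step_arm:
  targets: "0 -0.1 0 0;0 0 0 0;0 0 0 0;0 0 0 0;0 0 0 0;0 0 0 0"

```text
time_s: 24.58
tcp_pos: [0.5493, -0.1463, 0.1206]
ee_rot: [[-0.265, -0.964, -0.004], [-0.964, 0.265, 0.0], [0.001, 0.004, -1.0]]
wrist_force: [-7.0, 3.7, 7.0]
gripper_width: 0.143
gripper_force: 30.0
```

```bash
python3 - <<'E'
from h import *
u=np.array([.9643,-.2648,0]);v=np.array([.2648,.9643,0]);p0=np.array([.5207,-.1383,.1206]);F=[];X=[]
for i in range(5):
    s=sense();c=cams.capture("scene");F.append(s["wrist_force"]@u);X.append((s["tcp_pos"]-p0)@u*1000)
print(np.round(X,2),np.round(F,2),s["time_s"])
# standing tile: expected corner pixels in the scene view against its bright top face
f=240/np.tan(np.radians(c["vertical_fov"]/2));Rc,e=pose(c)
px=[]
for z in(.008,.118):
  for a,b in((-1,-1),(1,-1),(1,1),(-1,1)):
    q=Rc.T@(np.array([.5395,-.0700,z])+.03*a*u+.011*b*v-e);px.append((f*q[0]/q[2]+c["cx"],f*q[1]/q[2]+c["cy"]))
px=np.array(px);print("expected",px.min(0).round(),px.max(0).round())
x0,y0=px.min(0).astype(int)-12;x1,y1=px.max(0).astype(int)+12
m=cv2.inRange(cv2.cvtColor(c["frame"],cv2.COLOR_BGR2HSV),(0,0,130),(35,75,255));q=np.zeros_like(m);q[y0:y1,x0:x1]=m[y0:y1,x0:x1]
for b in sorted(cv2.findContours(q,0,2)[0],key=cv2.contourArea)[::-1][:3]: print(cv2.contourArea(b),cv2.boundingRect(b))
E
```

```text
[29.71 29.68 29.69 29.69 29.67] [-7.7  -7.05 -6.44 -6.6  -7.04] 24.7833
expected [217. 213.] [235. 272.]
528.0 (216, 213, 15, 58)
13.5 (233, 251, 5, 13)
2.0 (219, 267, 16, 7)
```

The tile stands where expected, the shutter is at about 29.7 mm with a spring force of about 7 N, and the grip is holding. Handing in.

```bash
python3 -c "
from station import r
print(r.finish_job())"
```

```text
the job is handed in; nothing more can be done
None
```

The job is handed in: the tile stands upright and let go on its spot, square to the window, and the gripper is holding the shutter at about half travel (29.7 mm measured); the tile also dropped about 2 cm onto the table once while I was tipping it up.

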